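Gauge and sort the handle ferrules

TASK

Three or four brass ferrules, each painted a different colour, stand among the odds and ends in the wooden parts tray. One at a time, in the order red, yellow, blue, then green if there is one, pick out the ferrule and try it on the gauge pin by lowering it, without forcing, as far as it goes; put it in the white tray if it slides fully home, or in the black tray if it stops short. Set the ferrules side by side on the tray floor, not stacked, leave the odds and ends in the parts tray, and do not disturb the blue jar or the glue bottle.

Things in the scene. Friction and masses are not known exactly. Their poses are not given: they have to be found in the camera images.
- red_a: red ferrule: upright brass tube, 32 mm outside diameter, 32 mm high, 19.5 mm bore, top 12 mm painted red; 120 g. Clean inside, or with a ring of old solder inside (bore 15.5 mm from 10 to 22 mm up); the name does not tell which. At most one of the two red ones is there (the other is None). Origin: centre of underside, z up along the bore.
- red_b: red ferrule: upright brass tube, 32 mm outside diameter, 32 mm high, 19.5 mm bore, top 12 mm painted red; 120 g. Clean inside, or with a ring of old solder inside (bore 15.5 mm from 10 to 22 mm up); the name does not tell which. At most one of the two red ones is there (the other is None). Origin: centre of underside, z up along the bore.
- yellow_a: yellow ferrule: upright brass tube, 32 mm outside diameter, 32 mm high, 19.5 mm bore, top 12 mm painted yellow; 120 g. Clean inside, or with a ring of old solder inside (bore 15.5 mm from 10 to 22 mm up); the name does not tell which. At most one of the two yellow ones is there (the other is None). Origin: centre of underside, z up along the bore.
- yellow_b: yellow ferrule: upright brass tube, 32 mm outside diameter, 32 mm high, 19.5 mm bore, top 12 mm painted yellow; 120 g. Clean inside, or with a ring of old solder inside (bore 15.5 mm from 10 to 22 mm up); the name does not tell which. At most one of the two yellow ones is there (the other is None). Origin: centre of underside, z up along the bore.
- blue_a: blue ferrule: upright brass tube, 32 mm outside diameter, 32 mm high, 19.5 mm bore, top 12 mm painted blue; 120 g. Clean inside, or with a ring of old solder inside (bore 15.5 mm from 10 to 22 mm up); the name does not tell which. At most one of the two blue ones is there (the other is None). Origin: centre of underside, z up along the bore.
- blue_b: blue ferrule: upright brass tube, 32 mm outside diameter, 32 mm high, 19.5 mm bore, top 12 mm painted blue; 120 g. Clean inside, or with a ring of old solder inside (bore 15.5 mm from 10 to 22 mm up); the name does not tell which. At most one of the two blue ones is there (the other is None). Origin: centre of underside, z up along the bore.
- green_a: green ferrule: upright brass tube, 32 mm outside diameter, 32 mm high, 19.5 mm bore, top 12 mm painted green; 120 g. Clean inside, or with a ring of old solder inside (bore 15.5 mm from 10 to 22 mm up); the name does not tell which. At most one of the two green ones is there (the other is None). Origin: centre of underside, z up along the bore.
- green_b: green ferrule: upright brass tube, 32 mm outside diameter, 32 mm high, 19.5 mm bore, top 12 mm painted green; 120 g. Clean inside, or with a ring of old solder inside (bore 15.5 mm from 10 to 22 mm up); the name does not tell which. At most one of the two green ones is there (the other is None). Origin: centre of underside, z up along the bore.
- parts_tray: shallow wooden parts tray, 280 mm (its x) by 360 mm (its y), 20 mm high, walls and floor 5 mm thick, fixed. The ferrules stand in it among odds and ends. Origin: centre of the underside.
- gauge: go/no-go gauge, fixed: dark round base 70 mm diameter and 15 mm high with a bright upright stepped pin in the middle. Origin: centre of the base's underside.
- pin_foot (a point): where the pin rises from the base top, on the pin axis, z up. From here the pin is 17.8 mm thick for 26 mm, tapers to 12 mm by 30 mm, stays 12 mm to 44 mm and ends in a taper to 8 mm at 48 mm. A clean ferrule slides fully home, its underside on the base; one with solder inside stops with its underside about 18 mm above the base.
- pin_top (a point): tip of the gauge pin, on its axis, 48 mm above pin_foot.
- white_tray: low white plastic tray for ferrules that fit, 158 mm (its x) by 178 mm (its y), 13 mm high, walls and floor 4 mm, fixed. Origin: centre of the underside.
- black_tray: low black plastic tray for ferrules that do not fit, 158 mm (its x) by 178 mm (its y), 13 mm high, walls and floor 4 mm, fixed. Origin: centre of the underside.
- washer: clutter in the parts tray: steel washer lying flat, 22 mm diameter, 5 mm thick. Origin: centre of the underside.
- offcut: clutter in the parts tray: copper offcut lying flat, 32 x 14 x 5 mm, long side along its x. Origin: centre of the underside.
- key_steel: clutter in the parts tray: piece of steel key stock lying flat, 45 x 10 x 5 mm, long side along its x. Origin: centre of the underside.
- handle: clutter in the parts tray: wooden handle blank lying down, about 26 x 90 x 25 mm, long side along its y. Origin: centre of the underside.
- block: clutter in the parts tray: steel doming block, 24 mm cube. Origin: centre of the underside.
- stopper: clutter in the parts tray: cork stopper, tapered, 20 mm base to 26 mm top diameter, 20 mm high. Origin: centre of the underside.
- file_stub: clutter in the parts tray: broken file end lying flat, 12 x 70 x 6 mm, long side along its y. Origin: centre of the underside.
- nut: clutter in the parts tray: round-edged steel nut, 22 mm across, 10 mm high (not always there: None when absent). Origin: centre of the underside.
- blue_jar: bystander: blue plastic jar, 48 mm diameter, 65 mm high. Origin: centre of the underside.
- glue: bystander: small white bottle with green cap, 28 mm diameter, 55 mm high. Origin: centre of the underside.

How it is judged:
By the outcome, as a careful person would: the job done as asked, in the order asked, and still so for the second after the job is handed in, with the robot touching nothing.
Of red_a, red_b only 1 to 1 are there at a start; the rules pass over those that are not, and their reading is None.
Of yellow_a, yellow_b only 1 to 1 are there at a start; the rules pass over those that are not, and their reading is None.
Of blue_a, blue_b only 1 to 1 are there at a start; the rules pass over those that are not, and their reading is None.
Of green_a, green_b, nut only 1 to 1 are there at a start; the rules pass over those that are not, and their reading is None.
At some moment in a run one of red_a, red_b, yellow_b, yellow_a, blue_b, blue_a, green_a, green_b may be knocked a few centimetres aside while the robot is not near it.
It also fails if it takes over 208 s, if anything falls off the work surface, if the arm or the gripper's body presses on something with over 40 N, if the wrist force passes 120 N, or if a joint passes its speed limit or range.

ROBOT

A 6-joint arm with a two-finger parallel gripper is mounted at the origin on the work surface. World frame = base frame: x ahead of the robot, y to its left, z up, the work surface at z = 0. Lengths are in mm, angles in rad, forces in N, time in s.
With the tool pointing down it reaches from about 350 to 775 mm from the base axis. Payload 7.3 kg.
Tool frame: the origin (TCP) lies midway between the tips of the shut fingers; the grasp point (between the pads) lies 19 mm behind it; z points along the fingers, y is the line along which they close (so a half turn about z gives the same grasp; the last joint's range is limited). The gripper opens to 92 mm and grips with 3 to 60 N. Pads are 19 mm wide; open, the fingers measure 130 mm over their backs; the gripper's body (75 mm by 190 mm) begins 47 mm behind the grasp point.
Start: joints at [-1.352, 0.342, 1.524, -0, 1.275, -0.146], TCP at [187.323, -490.464, 226.741] pointing down, gripper open.
Joint ranges: [-2.53, 2.53], [-0.77, 2.02], [0.04, 2.7], [-1, 4.14], [0.28, 2.66], [-3.11, 3.11]. Speed limits (rad/s): [2.57, 2.57, 3.14, 3.14, 3.14, 3.14].

INTERFACE

Orientations are given as [roll, pitch, yaw] about the fixed x, y, z axes, in that order (R = Rz(yaw) Ry(pitch) Rx(roll)).
In Python, from plant import bot gives the robot as it stands.
- The arm moves only by the tool servo_tool, never from a script. Its argument "deltas" is a list of rows, each a list of 2 entries, a list of its own where there are three numbers: the shift along the tool's x, y, z in m, then the turn, a rotation vector about the tool's x, y, z in degrees. A call has 1 to 20 rows; each row shifts and turns the commanded pose from where the row before left it, along the tool's axes as they then stand; what a row does not reach is not made up. A row lasts 1/8 s, in which the tool goes at most 62.5 mm and 10.7 degrees, less where a joint would pass 70% of its speed; a pose out of reach is approached as far as the arm can. A call with a gripper value outside its range is refused whole. "fingers" is the opening, from 0 (shut) to 1 (fully open), set as the call begins (left out, the last holds). The fingers move at their own pace and stop on an object; the grip force is fixed at half the most. Time passes only in rows, so rows that do not move let the fingers close. It gives the time, the measured TCP pose, the force, the opening and the grip force at its end, in the units of the state.
- bot.get_obs(): the state, without advancing time (a new reading comes with each control period).
- bot.capture(name): name is "scene" or "top" or "wrist"; returns the picture (480x640x3 uint8, red, green, blue); there is no depth.
- bot.camera_model(name): a dict with "mtx" (3x3 intrinsics, pixels), "xyz" and "rotation" of the camera in the world. Camera axes: x right, y down, z forward; pixel columns grow to the right and rows downward; lengths in mm; the calibration is good to about 2 mm. The wrist camera is an equidistant fisheye: a pixel r from the principal point sees the ray r / f radians off the axis. A picture is of the moment at which its call begins: read the wrist's pose just before it. camera_model takes no time and is no camera call; for the wrist camera it gives the pose at the moment of the call.
- bot.close_job(): hands the job in; it is judged then, once.
The state is a dict: "time": time; "joint_positions": joint angles; "dq": joint speeds; "tau": joint torques, N m; "tool_pos": TCP position; "tcp_rot": TCP orientation; "contact_force": force on the tool from outside, world axes, zero at the start; "moment": the same for the moment, N m; "grip_width": finger opening in mm; "finger_force": force on a finger pad.
Only numpy, scipy, OpenCV 4.12 (cv2) and the standard library are available. Lean on these libraries where they do the work, as an engineer would, in place of code of your own. Each camera call takes 0.05 s, during which the arm holds its last target. There are 200 camera calls.

## Working session

There is one attempt and no reset: what is moved stays moved. The work goes in short steps, Python scripts to look and compute and a tool call to move; the robot and the scene stay as the last step left them, time stands still between calls to the robot, and variables do not carry over. Pictures are saved under pics/ and viewed, at most 14 in all, crops included, and the job is handed in when it is done.

Besides the shell and the picture viewer there is one more tool, called after "Emit:" as name(argument=value, ...), one argument or row to a line, values as JSON. servo_tool: Moves the arm, as the interface text tells. Its arguments: {"type":"object","properties":{"deltas":{"type":"array"},"fingers":{"type":"number"}},"required":["deltas"]}

```bash
ls; mkdir -p pics; python3 - <<'E'
from plant import bot
import cv2,numpy as np
np.set_printoptions(precision=4,suppress=True)
for n in ["scene","top"]:
    cv2.imwrite(f"pics/{n}0.png",cv2.cvtColor(bot.capture(n),cv2.COLOR_RGB2BGR))
for n in ["scene","top","wrist"]:
    print(n,bot.camera_model(n))
print(bot.get_obs())
E
```

```text
pics
scene {'mtx': array([[512.5297,   0.    , 321.9126],
       [  0.    , 512.5297, 242.2175],
       [  0.    ,   0.    ,   1.    ]]), 'xyz': array([917.3126, 363.7184, 900.9676]), 'rotation': array([-2.6155, -0.0068,  2.4482])}
top {'mtx': array([[558.2843,   0.    , 318.4737],
       [  0.    , 558.2843, 242.7536],
       [  0.    ,   0.    ,   1.    ]]), 'xyz': array([ 552.3559,    3.4395, 1248.9734]), 'rotation': array([-3.1023, -0.0025, -1.5696])}
wrist {'mtx': array([[371.6483,   0.    , 322.0735],
       [  0.    , 371.6483, 240.0907],
       [  0.    ,   0.    ,   1.    ]]), 'xyz': array([ 264.6189, -459.6937,  384.201 ]), 'rotation': array([ 2.8288,  0.0011, -1.2059])}
{'time': 0.1, 'joint_positions': array([-1.352 ,  0.3427,  1.5249, -0.    ,  1.2754, -0.146 ]), 'dq': array([ 0.0002, -0.0001, -0.003 ,  0.001 ,  0.0001,  0.0001]), 'tau': array([  0.0016, -43.2004, -24.4694,   0.0718,   0.0526,  -0.0001]), 'tool_pos': array([ 187.2392, -490.0952,  226.113 ]), 'tcp_rot': array([-3.1402, -0.0002,  0.3648]), 'contact_force': array([ 0.666 , -0.2915, -0.2682]), 'moment': array([ 0.0092, -0.0041,  0.0488]), 'finger_force': 0.0, 'grip_width': 92.14533667691649}
```

View pics/top0.png

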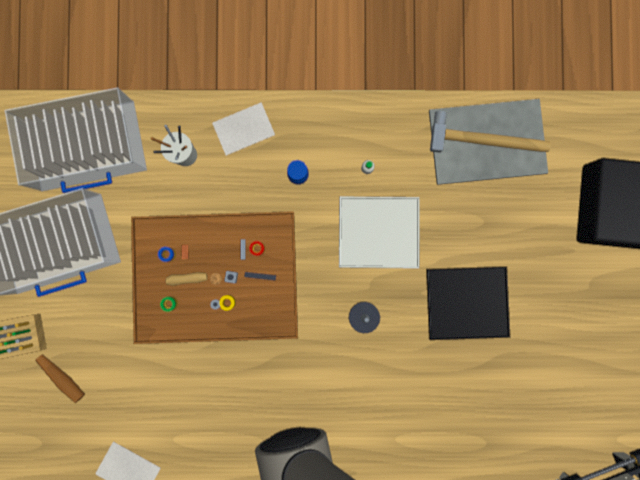

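View pics/scene0.png

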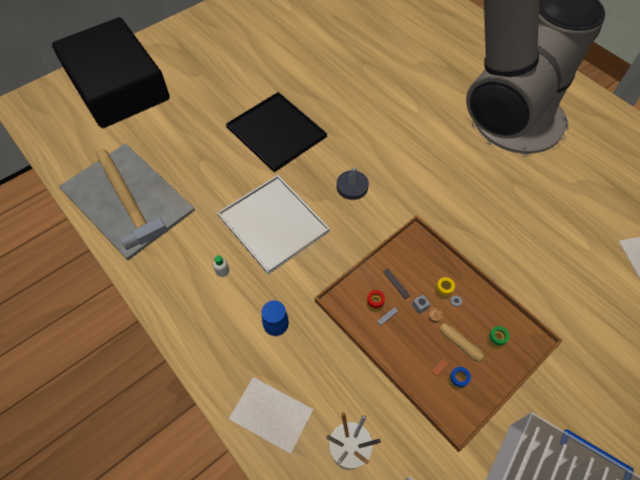

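The top view shows ferrules red (257,248), yellow (227,303), blue (166,254) and green (168,304). The gauge is at (364,317), the white tray at (379,232), the black tray at (468,303), the jar at (298,172) and the glue at (368,167). The scene view shows the same things: red (376,299), yellow (446,286), blue (460,377), green (499,336), gauge pin (352,175).

```bash
cat > h.py <<'E'
from plant import bot
import cv2,numpy as np
from scipy.spatial.transform import Rotation as Ro
np.set_printoptions(precision=2,suppress=True)
def cam(n):
    m=bot.camera_model(n); return m['mtx'],m['xyz'],Ro.from_euler('xyz',m['rotation']).as_matrix(),n
def ray(c,p):
    K,o,R,n=c; v=(np.asarray(p,float)-K[:2,2])/K[0,0]
    if n=='wrist':
        r=np.hypot(*v)+1e-12; d=np.r_[v/r*np.sin(r),np.cos(r)]
    else: d=np.r_[v,1]
    d=R@d; return d/np.linalg.norm(d)
def onz(c,p,z):
    d=ray(c,p); return c[1]+d*(z-c[1][2])/d[2]
def tri(obs):
    A=np.zeros((3,3));b=np.zeros(3)
    for c,p in obs:
        d=ray(c,p);M=np.eye(3)-np.outer(d,d);A+=M;b+=M@c[1]
    X=np.linalg.solve(A,b)
    e=[np.linalg.norm(np.cross(X-c[1],ray(c,p))) for c,p in obs]
    return X,max(e)
HUE=dict(red=(172,6),yellow=(22,36),blue=(106,122),green=(48,85))
def mask(im,col,s=120,v=60):
    h=cv2.cvtColor(im,cv2.COLOR_RGB2HSV);a,b=HUE[col];H=h[...,0]
    k=(H>=a)&(H<=b) if a<b else (H>=a)|(H<=b)
    return (k&(h[...,1]>s)&(h[...,2]>v)).astype(np.uint8)
def blobs(m,amin=20):
    n,l,s,c=cv2.connectedComponentsWithStats(m)
    return [(s[i,4],c[i],s[i,:4],l==i) for i in range(1,n) if s[i,4]>=amin]
def look(n,name=None):
    c=cam(n);im=bot.capture(n)
    if name: cv2.imwrite(f'pics/{name}.png',cv2.cvtColor(im,cv2.COLOR_RGB2BGR))
    return c,im
E
python3 - <<'E'
from h import *
V={n:look(n) for n in ['top','scene']}
for col in HUE:
    for n in V:
        print(col,n,[(a,np.round(c,1),s[2:]) for a,c,s,_ in blobs(mask(V[n][1],col,150))if a<2000][:6])
pts=dict(gauge_base=((364,317),(352,185)),pintip=((367,319),(353,171)),
 w_c=((379,232),(273,224)),b_c=((468,303),(276,131)),red=((257,248),(376,299)),yellow=((227,303),(446,286)),blue=((166,254),(460,377)),green=((168,304),(499,336)),
 tray_c=((214,278),(437,333)),wBL=((340,267),(329,229)),wTR=((418,197),(219,217)),bBR=((509,338),(278,94)),bTL=((427,269),(276,168)),jar=((298,172),(274,308)))
for k,(a,b) in pts.items(): print(k,*tri([(V['top'][0],a),(V['scene'][0],b)]))
E
```

```text
red top [(np.int32(93), array([256.4, 248. ]), array([15, 15], dtype=int32))]
red scene [(np.int32(182), array([375.6, 298.7]), array([18, 18], dtype=int32))]
yellow top [(np.int32(162), array([226.8, 302.3]), array([15, 16], dtype=int32))]
yellow scene [(np.int32(229), array([445.2, 286. ]), array([19, 19], dtype=int32))]
blue top [(np.int32(357), array([297.3, 171.8]), array([20, 23], dtype=int32)), (np.int32(182), array([ 86.7, 184.3]), array([50, 19], dtype=int32)), (np.int32(99), array([165.3, 254. ]), array([15, 14], dtype=int32)), (np.int32(196), array([ 60.7, 285.8]), array([51, 24], dtype=int32))]
blue scene [(np.int32(693), array([274.3, 317.6]), array([26, 34], dtype=int32)), (np.int32(202), array([460. , 376.7]), array([19, 20], dtype=int32)), (np.int32(178), array([599.2, 449.8]), array([68, 41], dtype=int32))]
green top [(np.int32(26), array([368.7, 164.3]), array([6, 6], dtype=int32)), (np.int32(97), array([167.8, 303.6]), array([16, 14], dtype=int32)), (np.int32(25), array([ 19.6, 332.2]), array([17,  5], dtype=int32))]
green scene [(np.int32(42), array([218.1, 259.5]), array([7, 9], dtype=int32)), (np.int32(160), array([498.6, 336.2]), array([19, 18], dtype=int32))]
gauge_base [ 436.93 -101.5     3.31] 0.8024713220092541
pintip [ 436.6  -103.61   49.78] 0.23471146572654114
w_c [ 626.34 -136.11   -6.24] 0.2921769963103509
b_c [ 467.55 -334.55   -3.17] 0.5310498106063197
red [588.82 134.86  27.44] 0.16194269725346
yellow [468.94 199.4   27.35] 0.3836360787395238
blue [575.73 333.63  26.22] 0.6222614605906357
green [466.7  328.06  25.44] 0.7565070111723037
tray_c [520.49 242.8  -44.12] 1.4211387936060382
wBL [547.63 -47.99   2.99] 0.47660606844807324
wTR [ 704.47 -223.57   -6.69] 1.2184730962539125
bBR [ 390.66 -426.06   -2.94] 1.6440110215647916
bTL [ 541.78 -238.59   12.75] 1.8031640991152793
jar [751.33  43.5   63.14] 1.49909655448328
```

Emit:
servo_tool(
  deltas=[
    [[0, 0, 0], [0, 0, -9.87]],
    [[0, 0, 0], [0, 0, -9.87]],
    [[0, 0, 0], [0, 0, -9.87]],
    [[0, 0, 0], [0, 0, -9.87]],
    [[0, 0, 0], [0, 0, -9.87]],
    [[0, 0, 0], [0, 0, -9.87]],
    [[0, 0, 0], [0, 0, -9.87]],
    [[0.03, 0.025, 0], [0, 0, 0]],
    [[0.03, 0.025, 0], [0, 0, 0]],
    [[0.03, 0.025, 0], [0, 0, 0]],
    [[0.03, 0.025, 0], [0, 0, 0]],
    [[0.03, 0.025, 0], [0, 0, 0]],
    [[0.03, 0.025, 0], [0, 0, 0]],
    [[0.03, 0.025, 0], [0, 0, 0]],
    [[0.03, 0.025, 0], [0, 0, 0]],
    [[0.03, 0.025, 0], [0, 0, 0]],
    [[0.03, 0.025, 0], [0, 0, 0]],
    [[0, 0, 0], [0, 0, 0]],
    [[0, 0, 0], [0, 0, 0]],
  ],
  fingers=0.6,
)

```text
time: 2.58
tool_pos: [437.0, -190.7, 226.5]
tcp_rot: [-3.141, 0.0, 1.571]
contact_force: [0.1, -0.4, 0.5]
grip_width: 54.8
finger_force: 0.0
```

```bash
python3 - <<'E'
from h import *
c,im=look('wrist','w1')
o=bot.get_obs();print(o['tool_pos'],o['tcp_rot'],c[1],Ro.from_matrix(c[2]).as_euler('xyz'))
np.savez('w1.npz',im=im,o=c[1],R=c[2])
E
```

```text
[ 436.87 -191.05  226.61] [-3.14  0.    1.57] [ 435.96 -106.04  384.6 ] [2.83 0.   0.  ]
```

View pics/w1.png

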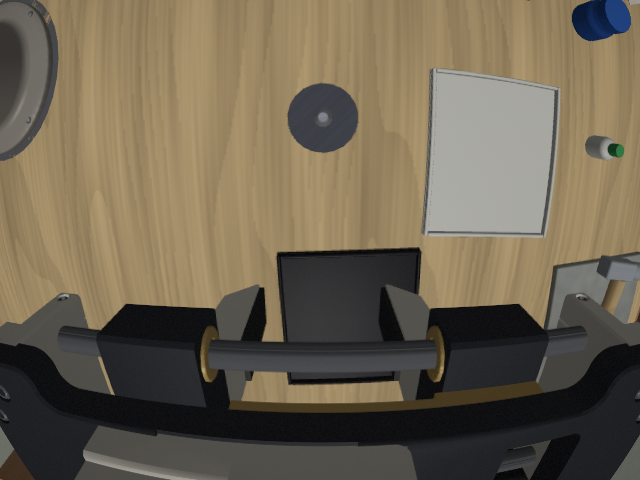

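The wrist view shows the gauge base centred at (323,118) with its pin at (323,118). The white tray is at right and the black tray is between the fingers below.

Emit:
servo_tool(
  deltas=[
    [[0.04, 0.025, 0], [0, 0, 0]],
    [[0.04, 0.025, 0], [0, 0, 0]],
    [[0.04, 0.026, 0], [0, 0, 0]],
    [[0, 0, 0], [0, 0, 0]],
    [[0, 0, 0], [0, 0, 0]],
  ],
)

```text
time: 3.25
tool_pos: [512.8, -71.6, 226.6]
tcp_rot: [-3.141, 0.001, 1.57]
contact_force: [-0.2, -0.6, 0.6]
grip_width: 54.7
finger_force: 0.0
```

```bash
cat >> h.py <<'E'
def gauge(c,im,z0=15):
    h=cv2.cvtColor(im,cv2.COLOR_RGB2HSV)
    # base: bluish dark
    m=((h[...,2]<110)&(h[...,0]>100)&(h[...,0]<135)&(h[...,1]>30)).astype(np.uint8)
    m=cv2.morphologyEx(m,cv2.MORPH_CLOSE,np.ones((15,15)))
    b=[x for x in blobs(m,1000) if np.hypot(*(onz(c,x[1],15)[:2]-[437,-102]))<25]
    return b
E
python3 - <<'E'
from h import *
d=np.load('w1.npz');K=cam('wrist')[0];c1=(K,d['o'],d['R'],'wrist');im1=d['im']
c2,im2=look('wrist','w2');np.savez('w2.npz',im=im2,o=c2[1],R=c2[2])
P=[]
for c,im in((c1,im1),(c2,im2)):
    b=gauge(c,im)
    for x in b: print(x[0],x[1],x[2],onz(c,x[1],15)); 
    P.append((c,b[0][1]))
    x0,y0,w,h=b[0][2]
    g=im[y0-30:y0+h+30,x0-30:x0+w+30]
    cv2.imwrite(f'pics/g{len(P)}.png',cv2.cvtColor(cv2.resize(g,None,fx=4,fy=4,interpolation=cv2.INTER_CUBIC),cv2.COLOR_RGB2BGR)); print(x0-30,y0-30,g.shape)
print(tri(P))
E
```

```text
3652 [322.4  117.58] [288  84  69  68] [ 436.23 -100.16   15.  ]
258 54 (128, 129, 3)
3113 [251.62 231.95] [220 200  64  64] [437.66 -97.86  15.  ]
190 170 (124, 124, 3)
(array([ 436.22, -100.04,    7.76]), np.float64(0.013270472918401981))
```

View pics/g2.png

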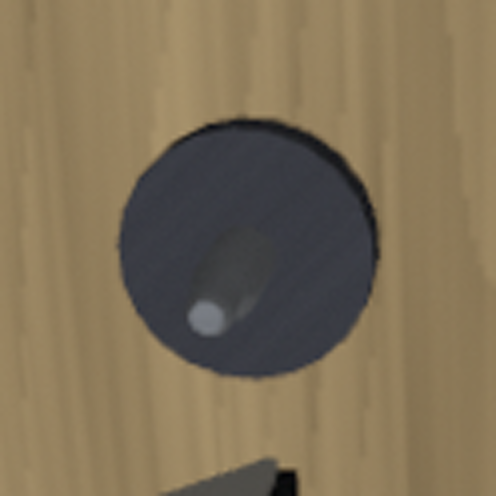

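The crop shows the dark base and the bright pin tip at crop (208,317), which is image (242,249.3).

Emit:
servo_tool(
  deltas=[
    [[0.04, 0.025, 0], [0, 0, 0]],
    [[0.04, 0.025, 0], [0, 0, 0]],
    [[0.04, 0.026, 0], [0, 0, 0]],
    [[0, 0, 0], [0, 0, 0]],
    [[0, 0, 0], [0, 0, 0]],
  ],
)

```text
time: 3.92
tool_pos: [588.9, 47.9, 226.5]
tcp_rot: [-3.141, 0.001, 1.569]
contact_force: [0.5, 0.2, 0.9]
grip_width: 55.4
finger_force: 0.0
```

```bash
cat >> h.py <<'E'
def tip(im,box):
    x,y,w,h=box; g=cv2.cvtColor(im,cv2.COLOR_RGB2GRAY)[y:y+h,x:x+w].astype(float)
    g[~(cv2.circle(np.zeros((h,w),np.uint8),(w//2,h//2),w//2-6,1,-1)>0)]=0
    wt=np.clip(g-0.75*g.max(),0,None); yy,xx=np.mgrid[:h,:w]
    return np.array([x+(wt*xx).sum()/wt.sum(),y+(wt*yy).sum()/wt.sum()])
def ring(c,im,col,amin=60):
    """centre pixel of the outer outline of the painted ring nearest to image use"""
    out=[]
    for a,ct,s,l in blobs(cv2.morphologyEx(mask(im,col),cv2.MORPH_CLOSE,np.ones((3,3))),amin):
        cn=max(cv2.findContours(l.astype(np.uint8),cv2.RETR_EXTERNAL,cv2.CHAIN_APPROX_NONE)[0],key=len)
        if len(cn)<15: continue
        e=cv2.fitEllipse(cv2.convexHull(cn)); out.append((a,np.array(e[0]),np.array(e[1])))
    return out
E
python3 - <<'E'
from h import *
K=cam('wrist')[0];P=[];Q=[]
for k in 1,2:
    d=np.load(f'w{k}.npz');c=(K,d['o'],d['R'],'wrist')
    t=tip(d['im'],gauge(c,d['im'])[0][2]);print(t,onz(c,t,63));P.append((c,t))
print('tip',tri(P))
d=np.load('w2.npz');c2=P[1][0]
c3,im3=look('wrist','w3')
print(bot.get_obs()['tool_pos'])
for col in HUE:
    for c,im in((c2,d['im']),(c3,im3)):
        for a,e,ax in ring(c,im,col):
            X=onz(c,e,37); print(col,a,e,ax,X)
E
```

```text
[322.52 116.61] [ 436.29 -100.08   63.  ]
[241.21 248.98] [436.35 -99.98  63.  ]
tip (array([ 436.29, -100.08,   62.72]), np.float64(0.005181641763821104))
[588.81  47.69 226.7 ]
red 397 [403.11   3.27] [30.94 34.14] [587.69 133.14  37.  ]
red 624 [322.61 119.75] [34.78 34.84] [588.35 135.97  37.  ]
yellow 747 [199.41  60.  ] [33.   35.32] [471.97 198.85  37.  ]
blue 1691 [555.06 107.96] [45.01 62.37] [756.53  45.99  37.  ]
blue 2093 [484.37 213.91] [45.88 65.78] [754.48  47.79  37.  ]
green 90 [556.65 251.39] [ 8.88 11.95] [ 781.94 -113.63   37.  ]
```

View pics/w3.png

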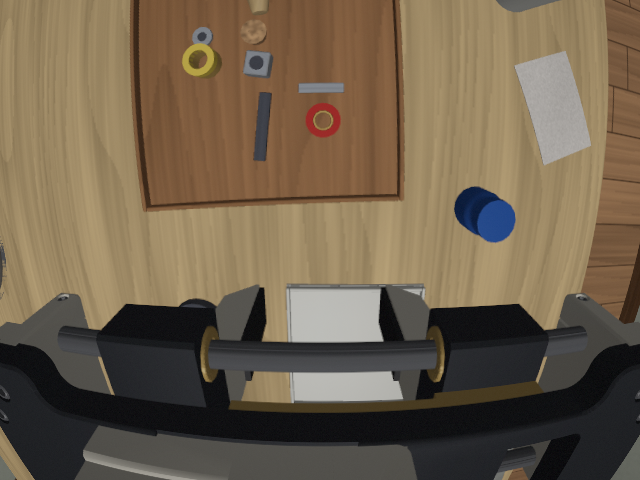

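The third wrist view shows red at (323,120) with key stock just above it (321,88). The file stub is at (263,127), yellow at (199,60) and the jar at (485,214). Red has room on both sides along x.

Emit:
servo_tool(
  deltas=[
    [[0.022, 0, 0.02], [0, 0, 0]],
    [[0.022, 0, 0.03], [0, 0, 0]],
    [[0.022, 0, 0.03], [0, 0, 0]],
    [[0.022, 0, 0.03], [0, 0, 0]],
    [[0, 0, 0.02], [0, 0, 0]],
    [[0, 0, 0], [0, 0, 0]],
    [[0, 0, 0], [0, 0, 0]],
  ],
)

```text
time: 4.85
tool_pos: [590.0, 136.3, 97.9]
tcp_rot: [3.14, 0.0, 1.569]
contact_force: [0.1, 1.0, 0.6]
grip_width: 55.3
finger_force: 0.0
```

```bash
python3 - <<'E'
from h import *
c,im=look('wrist','w4');print(bot.get_obs()['tool_pos'])
for col in HUE:
    for a,e,ax in ring(c,im,col): print(col,a,e,ax,onz(c,e,37),onz(c,e,31))
E
```

```text
[590.22 136.54  98.16]
red 1606 [320.92 258.28] [51.35 53.03] [588.39 137.94  37.  ] [588.38 135.66  31.  ]
yellow 1720 [140.12 164.86] [49.63 52.25] [473.19 200.67  37.  ] [470.02 200.12  31.  ]
blue 88 [540.83 368.62] [ 4.01 29.94] [775.55  34.3   37.  ] [780.67  29.19  31.  ]
green 63 [126.8  -42.09] [53.4  93.43] [461.53 344.58  37.  ] [458.04 347.97  31.  ]
```

View pics/w4.png

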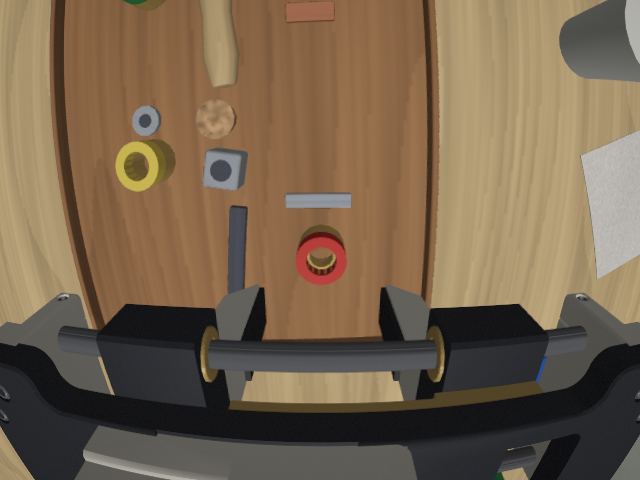

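The fourth wrist view shows red at (321,258) between the finger lines, with no clutter beside either finger.

Emit:
servo_tool(
  deltas=[
    [[-0.0005, -0.0019, 0.02], [0, 0, 0]],
    [[0, 0, 0.02], [0, 0, 0]],
    [[0, 0, 0.02], [0, 0, 0]],
    [[0, 0, 0.015], [0, 0, 0]],
    [[0, 0, 0.01], [0, 0, 0]],
    [[0, 0, 0], [0, 0, 0]],
  ],
)

```text
time: 5.65
tool_pos: [587.4, 136.8, 11.4]
tcp_rot: [-3.141, 0.0, 1.57]
contact_force: [0.7, -0.0, 0.3]
grip_width: 55.1
finger_force: 0.0
```

Emit:
servo_tool(
  deltas=[
    [[0, 0, 0], [0, 0, 0]],
    [[0, 0, 0], [0, 0, 0]],
    [[0, 0, 0], [0, 0, 0]],
    [[0, 0, 0], [0, 0, 0]],
    [[0, 0, 0], [0, 0, 0]],
    [[0, 0, 0], [0, 0, 0]],
  ],
  fingers=0.2,
)

```text
time: 6.4
tool_pos: [588.0, 137.0, 12.2]
tcp_rot: [3.14, -0.0, 1.571]
contact_force: [-0.5, 0.2, 5.3]
grip_width: 31.3
finger_force: 30.0
```

Emit:
servo_tool(
  deltas=[
    [[0, 0, -0.01], [0, 0, 0]],
    [[0, 0, -0.03], [0, 0, 0]],
    [[0, 0, -0.03], [0, 0, 0]],
    [[0, 0, -0.02], [0, 0, 0]],
    [[-0.0236, -0.0151, 0], [0, 0, 0]],
    [[-0.0236, -0.0151, 0], [0, 0, 0]],
    [[-0.0236, -0.0151, 0], [0, 0, 0]],
    [[-0.0236, -0.0151, 0], [0, 0, 0]],
    [[-0.0236, -0.0151, 0], [0, 0, 0]],
    [[-0.0236, -0.0151, 0], [0, 0, 0]],
    [[-0.0236, -0.0151, 0], [0, 0, 0]],
    [[-0.0236, -0.0151, 0], [0, 0, 0]],
    [[-0.0236, -0.0151, 0], [0, 0, 0]],
    [[-0.0236, -0.0151, 0], [0, 0, 0]],
    [[0, 0, 0], [0, 0, 0]],
    [[0, 0, 0], [0, 0, 0]],
    [[0, 0, 0], [0, 0, 0]],
  ],
)

```text
time: 8.52
tool_pos: [436.8, -98.4, 101.7]
tcp_rot: [3.142, -0.0, 1.572]
contact_force: [-0.3, -0.2, -1.2]
grip_width: 32.0
finger_force: 30.0
```

```bash
python3 - <<'E'
from h import *
o=bot.get_obs();print(o['tool_pos'],o['contact_force'],o['grip_width'])
c,im=look('wrist','w5')
cv2.imwrite('pics/w5c.png',cv2.cvtColor(cv2.resize(im[200:350,220:420],None,fx=4,fy=4,interpolation=cv2.INTER_CUBIC),cv2.COLOR_RGB2BGR))
for a,e,ax in ring(c,im,'red'): print(a,e,ax)
E
```

```text
[436.82 -98.36 101.72] [-0.32 -0.2  -1.16] 32.01953909600656
2462 [322.05 328.3 ] [76.54 77.87]
```

View pics/w5c.png

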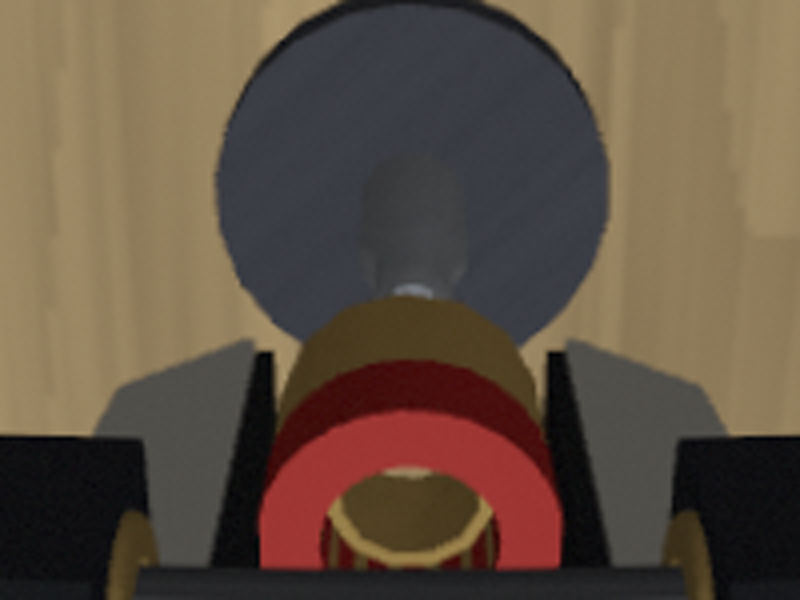

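The held red ferrule's rim and the pin line up in column (crop ~411 vs ~413), about 0.3 mm apart. I'll lower it over the thin section.

Emit:
servo_tool(
  deltas=[
    [[0, 0, 0.015], [0, 0, 0]],
    [[0, 0, 0.012], [0, 0, 0]],
    [[0, 0, 0.005], [0, 0, 0]],
    [[0, 0, 0.005], [0, 0, 0]],
    [[0, 0, 0.005], [0, 0, 0]],
    [[0, 0, 0.004], [0, 0, 0]],
    [[0, 0, 0], [0, 0, 0]],
  ],
)

```text
time: 9.45
tool_pos: [436.3, -99.0, 55.5]
tcp_rot: [-3.141, -0.0, 1.571]
contact_force: [-0.1, 0.1, -0.8]
grip_width: 31.6
finger_force: 30.0
```

Emit:
servo_tool(
  deltas=[
    [[0, 0, 0.002], [0, 0, 0]],
    [[0, 0, 0.002], [0, 0, 0]],
    [[0, 0, 0.002], [0, 0, 0]],
    [[0, 0, 0], [0, 0, 0]],
  ],
)

```text
time: 9.95
tool_pos: [436.4, -99.0, 49.6]
tcp_rot: [-3.141, -0.0, 1.571]
contact_force: [-0.2, -0.6, -1.2]
grip_width: 31.7
finger_force: 30.0
```

Emit:
servo_tool(
  deltas=[
    [[0, 0, 0.002], [0, 0, 0]],
    [[0, 0, 0.002], [0, 0, 0]],
    [[0, 0, 0], [0, 0, 0]],
  ],
)

```text
time: 10.32
tool_pos: [436.4, -99.0, 45.5]
tcp_rot: [-3.141, -0.0, 1.571]
contact_force: [-0.2, -0.3, -1.3]
grip_width: 31.5
finger_force: 30.0
```

Emit:
servo_tool(
  deltas=[
    [[0, 0, 0.002], [0, 0, 0]],
    [[0, 0, 0.002], [0, 0, 0]],
    [[0, 0, 0], [0, 0, 0]],
  ],
)

```text
time: 10.7
tool_pos: [436.4, -99.0, 41.5]
tcp_rot: [-3.141, -0.0, 1.571]
contact_force: [0.7, -0.6, -0.9]
grip_width: 31.3
finger_force: 30.0
```

Emit:
servo_tool(
  deltas=[
    [[0, 0, 0.001], [0, 0, 0]],
    [[0, 0, 0.001], [0, 0, 0]],
    [[0, 0, 0], [0, 0, 0]],
  ],
)

```text
time: 11.08
tool_pos: [436.7, -99.1, 39.8]
tcp_rot: [3.141, 0.0, 1.571]
contact_force: [1.2, 1.4, -0.5]
grip_width: 31.7
finger_force: 30.0
```

Emit:
servo_tool(
  deltas=[
    [[0, 0, 0.001], [0, 0, 0]],
    [[0, 0, 0.001], [0, 0, 0]],
    [[0, 0, 0], [0, 0, 0]],
  ],
)

```text
time: 11.45
tool_pos: [437.2, -99.2, 38.7]
tcp_rot: [3.14, 0.001, 1.571]
contact_force: [-0.3, 2.0, 11.5]
grip_width: 31.8
finger_force: 30.0
```

Red stopped at about 17 to 18 mm above the base, so it has solder and goes to the black tray. Next I'll lift it and locate the trays.

Emit:
servo_tool(
  deltas=[
    [[0, 0, -0.01], [0, 0, 0]],
    [[0, 0, -0.02], [0, 0, 0]],
    [[0, 0, -0.02], [0, 0, 0]],
    [[0, 0, -0.02], [0, 0, 0]],
    [[0, 0, 0], [0, 0, 0]],
  ],
)

```text
time: 12.08
tool_pos: [437.1, -99.3, 108.8]
tcp_rot: [3.139, 0.001, 1.571]
contact_force: [-0.2, 0.3, -0.6]
grip_width: 31.5
finger_force: 30.0
```

```bash
python3 - <<'E'
from h import *
im0=cv2.cvtColor(cv2.imread('pics/top0.png'),cv2.COLOR_BGR2RGB);im1=cv2.cvtColor(cv2.imread('pics/scene0.png'),cv2.COLOR_BGR2RGB)
for n,im in(('top',im0),('scene',im1)):
    c=cam(n);h=cv2.cvtColor(im,cv2.COLOR_RGB2HSV)
    for k,m in(('white',(h[...,1]<30)&(h[...,2]>190)),('black',h[...,2]<60)):
        for a,ct,s,l in blobs(cv2.morphologyEx(m.astype(np.uint8),cv2.MORPH_CLOSE,np.ones((9,9))),2500):
            cn=max(cv2.findContours(l.astype(np.uint8),cv2.RETR_EXTERNAL,2)[0],key=cv2.contourArea)
            q=np.float32([onz(c,p[0],13)[:2] for p in cn]); r=cv2.minAreaRect(q)
            if max(r[1])<230: print(n,k,a,r)
K=cam('wrist')[0]
d=np.load('w1.npz');c=(K,d['o'],d['R'],'wrist')
for p in [(279,252),(419,249),(433,70),(558,89),(548,236),(425,234)]: print(p,onz(c,p,13)[:2])
o=bot.get_obs();print(o['tool_pos'],o['contact_force'])
E
```

```text
top white 3006 ((834.6541137695312, 537.3533935546875), (151.26031494140625, 214.916259765625), 11.404236793518066)
top white 5306 ((625.1915893554688, -133.94406127929688), (173.3461456298828, 155.4718017578125), 89.98036193847656)
top white 4037 ((596.6130981445312, 605.4464111328125), (146.99404907226562, 223.63092041015625), 17.253042221069336)
top black 5061 ((692.8441772460938, -650.477294921875), (140.12013244628906, 192.23976135253906), 84.20784759521484)
top black 5584 ((468.7669372558594, -328.9335632324219), (154.0037078857422, 176.42002868652344), 1.9192436933517456)
scene white 4771 ((627.4332275390625, -130.22042846679688), (163.5357666015625, 153.90066528320312), 89.55184173583984)
scene black 4193 ((473.6954650878906, -326.3162536621094), (159.62237548828125, 183.1232452392578), 1.920238971710205)
(279, 252) [ 390.   -239.99]
(419, 249) [ 541.09 -236.7 ]
(433, 70) [547.25 -47.01]
(558, 89) [701.13 -47.88]
(548, 236) [ 706.68 -221.3 ]
(425, 234) [ 546.42 -219.67]
[437.07 -99.3  108.81] [-0.2   0.25 -0.59]
```

Emit:
servo_tool(
  deltas=[
    [[-0.0285, 0.0054, 0], [0, 0, 0]],
    [[-0.0285, 0.0054, 0], [0, 0, 0]],
    [[-0.0285, 0.0054, 0], [0, 0, 0]],
    [[-0.0285, 0.0054, 0], [0, 0, 0]],
    [[-0.0285, 0.0054, 0], [0, 0, 0]],
    [[-0.0285, 0.0054, 0], [0, 0, 0]],
    [[0, 0, 0.02], [0, 0, 0]],
    [[0, 0, 0.02], [0, 0, 0]],
    [[0, 0, 0.02], [0, 0, 0]],
    [[0, 0, 0.02], [0, 0, 0]],
    [[0, 0, 0.01], [0, 0, 0]],
    [[0, 0, 0.003], [0, 0, 0]],
    [[0, 0, 0.002], [0, 0, 0]],
    [[0, 0, 0.001], [0, 0, 0]],
    [[0, 0, 0], [0, 0, 0]],
  ],
)

```text
time: 13.95
tool_pos: [469.1, -270.2, 12.1]
tcp_rot: [3.141, 0.001, 1.571]
contact_force: [0.6, -1.0, -1.9]
grip_width: 31.4
finger_force: 30.0
```

Emit:
servo_tool(
  deltas=[
    [[0, 0, 0.0005], [0, 0, 0]],
    [[0, 0, 0.0005], [0, 0, 0]],
    [[0, 0, 0], [0, 0, 0]],
  ],
)

```text
time: 14.32
tool_pos: [469.0, -270.1, 11.2]
tcp_rot: [3.141, 0.001, 1.571]
contact_force: [-1.5, 1.7, 5.0]
grip_width: 31.9
finger_force: 30.0
```

Emit:
servo_tool(
  deltas=[
    [[0, 0, 0], [0, 0, 0]],
    [[0, 0, 0], [0, 0, 0]],
    [[0, 0, 0], [0, 0, 0]],
    [[0, 0, -0.02], [0, 0, 0]],
    [[0, 0, -0.03], [0, 0, 0]],
    [[0, 0, -0.03], [0, 0, 0]],
    [[0, 0, -0.03], [0, 0, 0]],
    [[0, 0, -0.03], [0, 0, 0]],
    [[0, 0, -0.03], [0, 0, 0]],
    [[0, 0, -0.03], [0, 0, 0]],
    [[0, 0, -0.016], [0, 0, 0]],
  ],
  fingers=0.6,
)

```text
time: 15.7
tool_pos: [469.2, -270.3, 228.4]
tcp_rot: [3.14, 0.001, 1.571]
contact_force: [-0.8, 0.4, -1.1]
grip_width: 54.8
finger_force: 0.0
```

Emit:
servo_tool(
  deltas=[
    [[0.035, 0, 0], [0, 0, 0]],
    [[0.035, 0, 0], [0, 0, 0]],
    [[0.035, 0, 0], [0, 0, 0]],
    [[0.035, 0, 0], [0, 0, 0]],
    [[0.035, 0, 0], [0, 0, 0]],
    [[0.035, 0, 0], [0, 0, 0]],
    [[0.035, 0, 0], [0, 0, 0]],
    [[0.035, 0, 0], [0, 0, 0]],
    [[0.035, 0, 0], [0, 0, 0]],
    [[0.035, 0, 0], [0, 0, 0]],
    [[0.036, 0, 0], [0, 0, 0]],
    [[0, 0, 0], [0, 0, 0]],
    [[0, 0, 0], [0, 0, 0]],
  ],
)

```text
time: 17.32
tool_pos: [468.8, 115.7, 226.6]
tcp_rot: [-3.141, 0.0, 1.571]
contact_force: [1.2, -0.0, 0.6]
grip_width: 55.4
finger_force: 0.0
```

```bash
python3 - <<'E'
from h import *
c,im=look('wrist','w6');print(bot.get_obs()['tool_pos'],c[1])
for col in HUE:
    for a,e,ax in ring(c,im,col): print(col,a,e,ax,onz(c,e,37))
t,imt=look('top','t6')
for col in HUE:
    for a,e,ax in ring(t,imt,col): print('top',col,a,e,ax,onz(t,e,37))
E
```

```text
[468.9  115.3  226.59] [467.7  200.37 384.57]
yellow 660 [324.52 123.82] [34.44 35.23] [470.03 199.96  37.  ]
blue 273 [434.01  -6.06] [34.15 36.13] [574.36 334.12  37.  ]
blue 1809 [562.05 270.84] [40.83 59.68] [752.97  49.18  37.  ]
green 258 [321.68  -3.92] [29.95 32.29] [467.36 324.3   37.  ]
top red 167 [441.72 301.15] [16.17 16.61] [ 473.81 -266.46   37.  ]
top blue 366 [297.31 171.75] [19.75 22.98] [755.09  46.88  37.  ]
top blue 220 [ 85.85 181.54] [15.91 59.13] [732.88 507.71  37.  ]
top blue 115 [165.45 253.78] [13.77 15.25] [575.65 332.43  37.  ]
top blue 222 [ 60.37 282.77] [16.14 59.23] [512.63 558.94  37.  ]
top green 119 [167.66 303.6 ] [14.58 15.34] [467.94 326.38  37.  ]
```

View pics/t6.png

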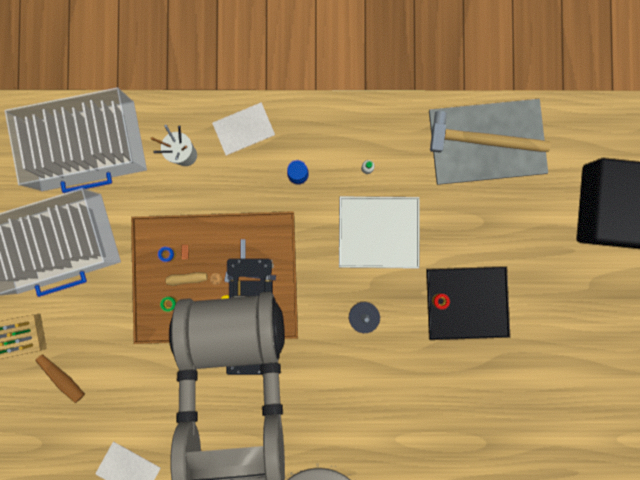

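The top view shows red standing in the black tray at (442,301), with everything else undisturbed. Now I'll check the block's clearance beside yellow numerically.

```bash
python3 - <<'E'
from h import *
im=cv2.cvtColor(cv2.imread('pics/w6.png'),cv2.COLOR_BGR2RGB);c=cam('wrist')
h=cv2.cvtColor(im,cv2.COLOR_RGB2HSV)
m=((h[...,1]<70)&(h[...,2]>60)).astype(np.uint8);m[230:]=0;
for a,ct,s,l in blobs(m,60):
    if 200<ct[0]<470: print(a,ct,s,'z29',onz(c,s[:2],29)[:2],onz(c,s[:2]+s[2:],29)[:2],'z10',onz(c,s[:2],10)[:2],onz(c,s[:2]+s[2:],10)[:2])
E
```

```text
380 [319.41  94.32] [309  84  22  22] z29 [455.88 237.81] [476.45 216.57] z10 [455.23 239.83] [476.9  217.46]
654 [381.55 131.36] [367 118  30  28] z29 [510.49 205.57] [540.05 179.39] z10 [512.77 205.88] [543.9  178.29]
404 [435.97 156.91] [416 152  41  11] z29 [559.21 174.2 ] [602.67 165.13] z10 [564.09 172.83] [609.87 163.28]
694 [380.09 191.44] [370 159  20  66] z29 [513.98 166.1 ] [536.21 100.26] z10 [516.44 164.3 ] [539.86  94.94]
```

Emit:
servo_tool(
  deltas=[
    [[0.021, 0.0003, 0.02], [0, 0, -8.75]],
    [[0, 0, 0.03], [0, 0, -8.75]],
    [[0, 0, 0.03], [0, 0, -8.75]],
    [[0, 0, 0.03], [0, 0, -8.75]],
  ],
)

```text
time: 17.92
tool_pos: [469.5, 136.0, 115.9]
tcp_rot: [3.141, 0.0, 2.185]
contact_force: [0.0, 0.5, -0.1]
grip_width: 55.0
finger_force: 0.0
```

Emit:
servo_tool(
  deltas=[
    [[0.017, 0.0123, 0], [0, 0, 0]],
    [[0.017, 0.0123, 0], [0, 0, 0]],
    [[0.0171, 0.0123, 0], [0, 0, 0]],
    [[0, 0, 0], [0, 0, 0]],
  ],
)

```text
time: 18.42
tool_pos: [470.4, 200.1, 116.7]
tcp_rot: [3.141, 0.0, 2.182]
contact_force: [0.3, 0.5, -0.8]
grip_width: 55.5
finger_force: 0.0
```

```bash
python3 - <<'E'
from h import *
for i in range(3):
    c,im=look('wrist','w7');print(bot.get_obs()['tool_pos'],bot.get_obs()['tcp_rot'],c[1])
cv2.imwrite('pics/w7c.png',cv2.cvtColor(im[100:400,170:470],cv2.COLOR_RGB2BGR))
E
```

```text
[470.26 199.42 116.59] [-3.14  0.    2.18] [421.03 269.5  274.69]
[470.24 199.13 116.62] [-3.14  0.    2.18] [420.98 268.96 274.65]
[470.23 199.01 116.66] [-3.14  0.    2.18] [420.99 268.68 274.65]
```

View pics/w7c.png

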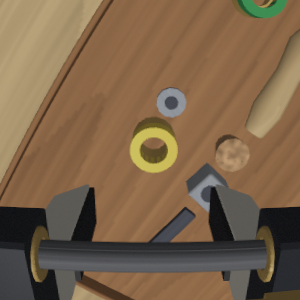

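The crop shows yellow at crop (153,150), clear of the washer (171,101). The block (207,188) lies behind the right finger's path, as calculated.

Emit:
servo_tool(
  deltas=[
    [[0, 0, 0.03], [0, 0, 0]],
    [[0, 0, 0.03], [0, 0, 0]],
    [[0, 0, 0.025], [0, 0, 0]],
    [[0, 0, 0.012], [0, 0, 0]],
    [[0, 0, 0.008], [0, 0, 0]],
    [[0, 0, 0], [0, 0, 0]],
  ],
)

```text
time: 19.32
tool_pos: [470.3, 199.8, 11.8]
tcp_rot: [-3.142, 0.0, 2.181]
contact_force: [-0.1, -0.5, 0.0]
grip_width: 54.8
finger_force: 0.0
```

Emit:
servo_tool(
  deltas=[
    [[0, 0, 0], [0, 0, 0]],
    [[0, 0, 0], [0, 0, 0]],
    [[0, 0, 0], [0, 0, 0]],
    [[0, 0, 0], [0, 0, 0]],
    [[0, 0, 0], [0, 0, 0]],
    [[0, 0, 0], [0, 0, 0]],
  ],
  fingers=0.2,
)

```text
time: 20.08
tool_pos: [470.4, 200.1, 12.1]
tcp_rot: [3.141, 0.0, 2.182]
contact_force: [-0.6, 0.1, 5.7]
grip_width: 31.1
finger_force: 30.0
```

Emit:
servo_tool(
  deltas=[
    [[0, 0, -0.01], [0, 0, 0]],
    [[0, 0, -0.03], [0, 0, 0]],
    [[0, 0, -0.03], [0, 0, 8.75]],
    [[0, 0, -0.02], [0, 0, 8.75]],
    [[0, 0, 0], [0, 0, 8.75]],
    [[0, 0, 0], [0, 0, 8.75]],
    [[0, 0, 0], [0, 0, 0]],
  ],
)

```text
time: 20.95
tool_pos: [470.0, 199.9, 101.9]
tcp_rot: [-3.141, 0.0, 1.572]
contact_force: [-0.3, -0.5, -0.9]
grip_width: 31.1
finger_force: 30.0
```

Emit:
servo_tool(
  deltas=[
    [[-0.03, -0.0034, 0], [0, 0, 0]],
    [[-0.03, -0.0034, 0], [0, 0, 0]],
    [[-0.03, -0.0034, 0], [0, 0, 0]],
    [[-0.03, -0.0034, 0], [0, 0, 0]],
    [[-0.03, -0.0034, 0], [0, 0, 0]],
    [[-0.03, -0.0033, 0], [0, 0, 0]],
    [[-0.03, -0.0033, 0], [0, 0, 0]],
    [[-0.03, -0.0033, 0], [0, 0, 0]],
    [[-0.03, -0.0033, 0], [0, 0, 0]],
    [[-0.03, -0.0034, 0], [0, 0, 0]],
    [[0, 0, 0], [0, 0, 0]],
    [[0, 0, 0.015], [0, 0, 0]],
    [[0, 0, 0.012], [0, 0, 0]],
    [[0, 0, 0.005], [0, 0, 0]],
    [[0, 0, 0.005], [0, 0, 0]],
    [[0, 0, 0.005], [0, 0, 0]],
    [[0, 0, 0.004], [0, 0, 0]],
    [[0, 0, 0], [0, 0, 0]],
  ],
)

```text
time: 23.2
tool_pos: [436.4, -99.9, 55.5]
tcp_rot: [-3.141, -0.0, 1.571]
contact_force: [-0.7, -0.3, -0.8]
grip_width: 31.0
finger_force: 30.0
```

Emit:
servo_tool(
  deltas=[
    [[0, 0, 0.002], [0, 0, 0]],
    [[0, 0, 0.002], [0, 0, 0]],
    [[0, 0, 0.002], [0, 0, 0]],
    [[0, 0, 0], [0, 0, 0]],
  ],
)

```text
time: 23.7
tool_pos: [436.4, -100.0, 49.6]
tcp_rot: [-3.141, -0.0, 1.571]
contact_force: [0.9, -0.2, -1.1]
grip_width: 31.5
finger_force: 30.0
```

Emit:
servo_tool(
  deltas=[
    [[0, 0, 0.002], [0, 0, 0]],
    [[0, 0, 0.002], [0, 0, 0]],
    [[0, 0, 0], [0, 0, 0]],
  ],
)

```text
time: 24.08
tool_pos: [436.4, -99.9, 45.5]
tcp_rot: [-3.141, -0.0, 1.571]
contact_force: [0.1, -0.5, -1.1]
grip_width: 31.0
finger_force: 30.0
```

Emit:
servo_tool(
  deltas=[
    [[0, 0, 0.002], [0, 0, 0]],
    [[0, 0, 0.002], [0, 0, 0]],
    [[0, 0, 0], [0, 0, 0]],
  ],
)

```text
time: 24.45
tool_pos: [436.4, -100.0, 41.5]
tcp_rot: [-3.141, -0.0, 1.571]
contact_force: [-0.6, -0.8, -1.1]
grip_width: 31.0
finger_force: 30.0
```

Cmd z is 41.7, so h is about 20. Continuing in small steps.

Emit:
servo_tool(
  deltas=[
    [[0, 0, 0.001], [0, 0, 0]],
    [[0, 0, 0.001], [0, 0, 0]],
    [[0, 0, 0.001], [0, 0, 0]],
    [[0, 0, 0.001], [0, 0, 0]],
    [[0, 0, 0], [0, 0, 0]],
  ],
)

```text
time: 25.08
tool_pos: [436.4, -100.0, 37.6]
tcp_rot: [-3.141, 0.0, 1.571]
contact_force: [-0.3, 0.1, -0.7]
grip_width: 31.2
finger_force: 30.0
```

Emit:
servo_tool(
  deltas=[
    [[0, 0, 0.002], [0, 0, 0]],
    [[0, 0, 0.002], [0, 0, 0]],
    [[0, 0, 0.002], [0, 0, 0]],
    [[0, 0, 0], [0, 0, 0]],
  ],
)

```text
time: 25.58
tool_pos: [436.4, -99.9, 31.5]
tcp_rot: [-3.141, -0.0, 1.571]
contact_force: [0.4, 0.4, -0.1]
grip_width: 30.9
finger_force: 30.0
```

Emit:
servo_tool(
  deltas=[
    [[0, 0, 0.002], [0, 0, 0]],
    [[0, 0, 0.002], [0, 0, 0]],
    [[0, 0, 0.002], [0, 0, 0]],
    [[0, 0, 0.001], [0, 0, 0]],
    [[0, 0, 0], [0, 0, 0]],
  ],
)

```text
time: 26.2
tool_pos: [436.5, -100.0, 24.6]
tcp_rot: [-3.141, 0.0, 1.571]
contact_force: [-1.3, -0.1, -1.1]
grip_width: 31.0
finger_force: 30.0
```

Emit:
servo_tool(
  deltas=[
    [[0, 0, 0.001], [0, 0, 0]],
    [[0, 0, 0.001], [0, 0, 0]],
    [[0, 0, 0.001], [0, 0, 0]],
    [[0, 0, 0], [0, 0, 0]],
  ],
)

```text
time: 26.7
tool_pos: [436.5, -100.0, 22.1]
tcp_rot: [3.141, 0.0, 1.571]
contact_force: [-1.4, 0.4, 4.2]
grip_width: 31.4
finger_force: 30.0
```

Yellow slid fully home, with contact at h≈0, so it goes to the white tray.

Emit:
servo_tool(
  deltas=[
    [[0, 0, 0.0003], [0, 0, 0]],
    [[0, 0, 0], [0, 0, 0]],
    [[0, 0, -0.0103], [0, 0, 0]],
    [[0, 0, -0.02], [0, 0, 0]],
    [[0, 0, -0.02], [0, 0, 0]],
    [[0, 0, -0.02], [0, 0, 0]],
    [[0, 0, -0.01], [0, 0, 0]],
    [[0, 0, 0], [0, 0, 0]],
    [[0.004, 0.032, 0], [0, 0, 0]],
    [[0.004, 0.032, 0], [0, 0, 0]],
    [[0.004, 0.032, 0], [0, 0, 0]],
    [[0.004, 0.032, 0], [0, 0, 0]],
    [[0.004, 0.032, 0], [0, 0, 0]],
    [[0.004, 0.0296, 0], [0, 0, 0]],
    [[0, 0, 0], [0, 0, 0]],
  ],
)

```text
time: 28.58
tool_pos: [626.9, -75.6, 100.0]
tcp_rot: [-3.14, -0.0, 1.572]
contact_force: [-0.6, -0.6, -1.7]
grip_width: 31.2
finger_force: 30.0
```

Emit:
servo_tool(
  deltas=[
    [[0, 0, 0.02], [0, 0, 0]],
    [[0, 0, 0.03], [0, 0, 0]],
    [[0, 0, 0.02], [0, 0, 0]],
    [[0, 0, 0.012], [0, 0, 0]],
    [[0, 0, 0.005], [0, 0, 0]],
    [[0, 0, 0.002], [0, 0, 0]],
    [[0, 0, 0.001], [0, 0, 0]],
    [[0, 0, 0], [0, 0, 0]],
  ],
)

```text
time: 29.58
tool_pos: [626.4, -76.1, 12.2]
tcp_rot: [3.141, 0.0, 1.571]
contact_force: [-1.1, -0.3, -1.1]
grip_width: 31.2
finger_force: 30.0
```

Emit:
servo_tool(
  deltas=[
    [[0, 0, 0.0005], [0, 0, 0]],
    [[0, 0, 0.0005], [0, 0, 0]],
    [[0, 0, 0], [0, 0, 0]],
  ],
)

```text
time: 29.95
tool_pos: [626.3, -76.1, 11.1]
tcp_rot: [3.141, 0.0, 1.571]
contact_force: [-1.1, -0.0, 2.7]
grip_width: 31.2
finger_force: 30.0
```

Emit:
servo_tool(
  deltas=[
    [[0, 0, 0], [0, 0, 0]],
    [[0, 0, 0], [0, 0, 0]],
    [[0, 0, 0], [0, 0, 0]],
    [[0, 0, -0.02], [0, 0, 0]],
    [[0, 0, -0.03], [0, 0, 0]],
    [[0, 0, -0.03], [0, 0, 0]],
    [[0, 0, -0.03], [0, 0, 0]],
    [[0, 0, -0.03], [0, 0, 0]],
    [[0, 0, -0.03], [0, 0, 0]],
    [[0, 0, -0.03], [0, 0, 0]],
    [[0, 0, -0.016], [0, 0, 0]],
  ],
  fingers=0.6,
)

```text
time: 31.32
tool_pos: [626.5, -76.1, 228.4]
tcp_rot: [3.139, 0.001, 1.571]
contact_force: [0.0, 0.8, 0.2]
grip_width: 55.0
finger_force: 0.0
```

Emit:
servo_tool(
  deltas=[
    [[0.0325, -0.0051, 0], [0, 0, 0]],
    [[0.0325, -0.0051, 0], [0, 0, 0]],
    [[0.0325, -0.0051, 0], [0, 0, 0]],
    [[0.0325, -0.0051, 0], [0, 0, 0]],
    [[0.0325, -0.0051, 0], [0, 0, 0]],
    [[0.0325, -0.0051, 0], [0, 0, 0]],
    [[0.0325, -0.0051, 0], [0, 0, 0]],
    [[0.0325, -0.0051, 0], [0, 0, 0]],
    [[0.0325, -0.0051, 0], [0, 0, 0]],
    [[0.0325, -0.0051, 0], [0, 0, 0]],
    [[0, 0, 0], [0, 0, 0]],
    [[0, 0, 0], [0, 0, 0]],
  ],
)

```text
time: 32.83
tool_pos: [575.1, 248.4, 226.1]
tcp_rot: [-3.141, 0.001, 1.571]
contact_force: [-0.7, 0.3, 0.7]
grip_width: 55.1
finger_force: 0.0
```

```bash
python3 - <<'E'
from h import *
c,im=look('wrist','w8');print(bot.get_obs()['tool_pos'],c[1])
for col in HUE:
    for a,e,ax in ring(c,im,col): print(col,a,e,ax,onz(c,e,37))
t,imt=look('top','t8')
for col in HUE:
    for a,e,ax in ring(t,imt,col): print('top',col,a,e,ax,onz(t,e,37))
E
```

```text
[575.26 248.04 226.26] [574.08 333.19 384.1 ]
blue 297 [493.45   8.67] [16.86 29.26] [743.27 460.77  37.  ]
blue 577 [323.58 122.15] [33.69 33.83] [575.35 334.21  37.  ]
green 601 [211.15 131.79] [32.47 34.13] [468.8  328.25  37.  ]
top red 165 [441.75 301.14] [16.04 16.65] [ 473.84 -266.52   37.  ]
top yellow 103 [353.66 231.18] [13.65 14.41] [625.28 -75.99  37.  ]
top blue 367 [297.33 171.77] [19.76 23.04] [755.04  46.83  37.  ]
top blue 218 [ 86.64 181.49] [15.61 59.15] [732.99 505.99  37.  ]
top blue 150 [ 52.6  286.42] [15.89 39.73] [504.72 575.58  37.  ]
```

View pics/w8.png

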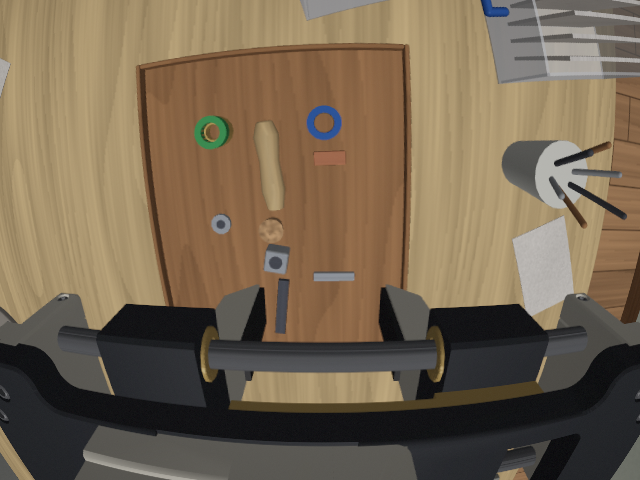

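Yellow stands in the white tray at (625,-76). In this view blue is at (324,122), with the handle's edge at about column 277. I'll turn the gripper 30° to clear the handle.

Emit:
servo_tool(
  deltas=[
    [[0.0213, 0.0004, 0.0275], [0, 0, 0]],
    [[0.0213, 0, 0.0275], [0, 0, 0]],
    [[0.0213, 0, 0.0275], [0, 0, 0]],
    [[0.0213, 0, 0.0275], [0, 0, 0]],
    [[0, 0, 0], [0, 0, 10]],
    [[0, 0, 0], [0, 0, 10]],
    [[0, 0, 0], [0, 0, 10]],
    [[0, 0, 0], [0, 0, 0]],
    [[0, 0, 0], [0, 0, 0]],
  ],
  fingers=0.5,
)

```text
time: 34.05
tool_pos: [575.8, 333.6, 116.7]
tcp_rot: [3.142, 0.0, 1.05]
contact_force: [-0.4, 0.4, -0.2]
grip_width: 45.8
finger_force: 0.0
```

Emit:
servo_tool(
  deltas=[
    [[0, 0, 0.03], [0, 0, 0]],
    [[0, 0, 0.03], [0, 0, 0]],
    [[0, 0, 0.025], [0, 0, 0]],
    [[0, 0, 0.012], [0, 0, 0]],
    [[0, 0, 0.008], [0, 0, 0]],
    [[0, 0, 0], [0, 0, 0]],
  ],
)

```text
time: 34.8
tool_pos: [575.7, 334.2, 11.8]
tcp_rot: [3.141, -0.0, 1.048]
contact_force: [-0.5, -0.1, 0.8]
grip_width: 46.0
finger_force: 0.0
```

Emit:
servo_tool(
  deltas=[
    [[0, 0, 0], [0, 0, 0]],
    [[0, 0, 0], [0, 0, 0]],
    [[0, 0, 0], [0, 0, 0]],
    [[0, 0, 0], [0, 0, 0]],
    [[0, 0, 0], [0, 0, 0]],
    [[0, 0, 0], [0, 0, 0]],
  ],
  fingers=0.2,
)

```text
time: 35.55
tool_pos: [576.1, 334.4, 12.6]
tcp_rot: [3.141, -0.001, 1.047]
contact_force: [-0.5, -1.5, 5.4]
grip_width: 30.3
finger_force: 30.0
```

Emit:
servo_tool(
  deltas=[
    [[0, 0, -0.01], [0, 0, 0]],
    [[0, 0, -0.03], [0, 0, 0]],
    [[0, 0, -0.03], [0, 0, -10]],
    [[0, 0, -0.02], [0, 0, -10]],
    [[0, 0, 0], [0, 0, -10]],
    [[0, 0, 0], [0, 0, 0]],
    [[0, 0, 0], [0, 0, 0]],
  ],
)

```text
time: 36.42
tool_pos: [575.2, 334.0, 101.2]
tcp_rot: [-3.14, 0.001, 1.567]
contact_force: [-0.7, 0.2, -1.1]
grip_width: 30.4
finger_force: 30.0
```

```bash
python3 - <<'E'
from h import *
c,im=look('wrist','w9');o=bot.get_obs();print(o['tool_pos'],o['tcp_rot'],o['grip_width'])
for a,e,ax in ring(c,im,'blue'): print(a,e,ax)
imr=cv2.cvtColor(cv2.imread('pics/w5.png'),cv2.COLOR_BGR2RGB)
for a,e,ax in ring(c,imr,'red'): print('red ref',a,e,ax)
cv2.imwrite('pics/w9c.png',cv2.cvtColor(cv2.resize(im[240:370,220:420],None,fx=3,fy=3),cv2.COLOR_RGB2BGR))
E
```

```text
[575.23 334.04 101.15] [-3.14  0.    1.57] 30.913258722612582
1250 [569.17  59.89] [51.54 80.69]
2516 [322.   325.61] [75.06 76.81]
142 [506.34 475.19] [ 6.48 81.63]
red ref 2462 [322.05 328.3 ] [76.54 77.87]
```

View pics/w9c.png

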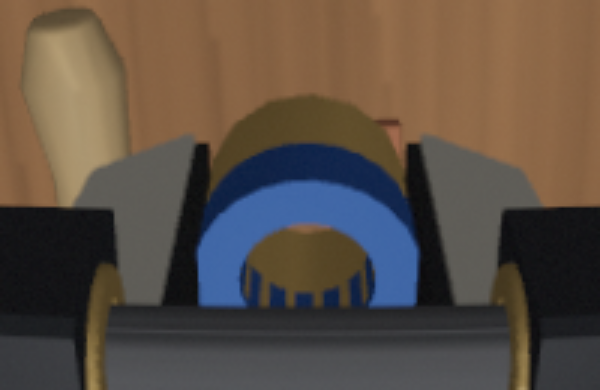

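The crop shows blue held centred between the pads, its bore looking clean. On to the gauge.

Emit:
servo_tool(
  deltas=[
    [[-0.031, -0.0099, 0], [0, 0, 0]],
    [[-0.031, -0.0099, 0], [0, 0, 0]],
    [[-0.031, -0.0099, 0], [0, 0, 0]],
    [[-0.031, -0.0099, 0], [0, 0, 0]],
    [[-0.031, -0.0099, 0], [0, 0, 0]],
    [[-0.031, -0.0099, 0], [0, 0, 0]],
    [[-0.031, -0.0099, 0], [0, 0, 0]],
    [[-0.031, -0.0099, 0], [0, 0, 0]],
    [[-0.031, -0.0099, 0], [0, 0, 0]],
    [[-0.031, -0.0099, 0], [0, 0, 0]],
    [[-0.031, -0.01, 0], [0, 0, 0]],
    [[-0.031, -0.01, 0], [0, 0, 0]],
    [[-0.031, -0.01, 0], [0, 0, 0]],
    [[-0.0313, -0.01, 0], [0, 0, 0]],
    [[0, 0, 0], [0, 0, 0]],
    [[0, 0, 0], [0, 0, 0]],
    [[0, 0, 0], [0, 0, 0]],
  ],
)

```text
time: 38.6
tool_pos: [436.7, -99.4, 101.7]
tcp_rot: [3.142, -0.0, 1.571]
contact_force: [0.8, -0.1, -0.3]
grip_width: 30.3
finger_force: 30.0
```

Emit:
servo_tool(
  deltas=[
    [[0, 0, 0.015], [0, 0, 0]],
    [[0, 0, 0.012], [0, 0, 0]],
    [[0, 0, 0.005], [0, 0, 0]],
    [[0, 0, 0.005], [0, 0, 0]],
    [[0, 0, 0.005], [0, 0, 0]],
    [[0, 0, 0.004], [0, 0, 0]],
    [[0, 0, 0], [0, 0, 0]],
  ],
)

```text
time: 39.48
tool_pos: [436.4, -100.1, 55.5]
tcp_rot: [-3.141, -0.0, 1.571]
contact_force: [1.1, -0.7, -1.2]
grip_width: 30.5
finger_force: 30.0
```

Emit:
servo_tool(
  deltas=[
    [[0, 0, 0.002], [0, 0, 0]],
    [[0, 0, 0.002], [0, 0, 0]],
    [[0, 0, 0.002], [0, 0, 0]],
    [[0, 0, 0], [0, 0, 0]],
  ],
)

```text
time: 39.98
tool_pos: [436.4, -100.0, 49.5]
tcp_rot: [-3.141, -0.0, 1.571]
contact_force: [-0.3, 0.6, -1.6]
grip_width: 30.4
finger_force: 30.0
```

Emit:
servo_tool(
  deltas=[
    [[0, 0, 0.002], [0, 0, 0]],
    [[0, 0, 0.002], [0, 0, 0]],
    [[0, 0, 0], [0, 0, 0]],
  ],
)

```text
time: 40.35
tool_pos: [436.4, -100.1, 45.5]
tcp_rot: [-3.141, -0.0, 1.571]
contact_force: [-0.3, -0.1, -1.6]
grip_width: 30.8
finger_force: 30.0
```

Emit:
servo_tool(
  deltas=[
    [[0, 0, 0.002], [0, 0, 0]],
    [[0, 0, 0.002], [0, 0, 0]],
    [[0, 0, 0], [0, 0, 0]],
  ],
)

```text
time: 40.72
tool_pos: [436.4, -100.1, 41.5]
tcp_rot: [-3.141, -0.0, 1.571]
contact_force: [-0.6, -0.8, -1.4]
grip_width: 30.8
finger_force: 30.0
```

Emit:
servo_tool(
  deltas=[
    [[0, 0, 0.001], [0, 0, 0]],
    [[0, 0, 0.001], [0, 0, 0]],
    [[0, 0, 0.001], [0, 0, 0]],
    [[0, 0, 0.001], [0, 0, 0]],
    [[0, 0, 0], [0, 0, 0]],
  ],
)

```text
time: 41.35
tool_pos: [436.5, -100.1, 37.6]
tcp_rot: [-3.141, 0.0, 1.571]
contact_force: [-0.1, -0.1, -1.3]
grip_width: 30.9
finger_force: 30.0
```

Nothing is stopping it at h=16, so I'll go on down.

Emit:
servo_tool(
  deltas=[
    [[0, 0, 0.002], [0, 0, 0]],
    [[0, 0, 0.002], [0, 0, 0]],
    [[0, 0, 0.002], [0, 0, 0]],
    [[0, 0, 0], [0, 0, 0]],
  ],
)

```text
time: 41.85
tool_pos: [436.4, -100.1, 31.5]
tcp_rot: [-3.141, -0.0, 1.571]
contact_force: [0.6, 0.3, -1.7]
grip_width: 30.9
finger_force: 30.0
```

Emit:
servo_tool(
  deltas=[
    [[0, 0, 0.002], [0, 0, 0]],
    [[0, 0, 0.002], [0, 0, 0]],
    [[0, 0, 0.002], [0, 0, 0]],
    [[0, 0, 0.001], [0, 0, 0]],
    [[0, 0, 0], [0, 0, 0]],
  ],
)

```text
time: 42.48
tool_pos: [436.4, -100.1, 24.6]
tcp_rot: [-3.141, 0.0, 1.571]
contact_force: [-0.5, -0.6, -2.0]
grip_width: 30.4
finger_force: 30.0
```

Emit:
servo_tool(
  deltas=[
    [[0, 0, 0.001], [0, 0, 0]],
    [[0, 0, 0.001], [0, 0, 0]],
    [[0, 0, 0.001], [0, 0, 0]],
    [[0, 0, 0], [0, 0, 0]],
  ],
)

```text
time: 42.98
tool_pos: [436.6, -100.1, 22.5]
tcp_rot: [3.141, 0.0, 1.571]
contact_force: [-3.2, 0.2, 9.5]
grip_width: 30.8
finger_force: 30.0
```

Blue slid fully home, so it goes to the white tray beside yellow.

Emit:
servo_tool(
  deltas=[
    [[0, 0, 0], [0, 0, 0]],
    [[0, 0, -0.01], [0, 0, 0]],
    [[0, 0, -0.02], [0, 0, 0]],
    [[0, 0, -0.02], [0, 0, 0]],
    [[0, 0, -0.02], [0, 0, 0]],
    [[0, 0, -0.01], [0, 0, 0]],
    [[0, 0, 0], [0, 0, 0]],
    [[-0.003, 0.032, 0], [0, 0, 0]],
    [[-0.003, 0.032, 0], [0, 0, 0]],
    [[-0.003, 0.032, 0], [0, 0, 0]],
    [[-0.003, 0.032, 0], [0, 0, 0]],
    [[-0.003, 0.032, 0], [0, 0, 0]],
    [[-0.003, 0.0296, 0], [0, 0, 0]],
    [[0, 0, 0], [0, 0, 0]],
  ],
)

```text
time: 44.72
tool_pos: [626.9, -118.1, 99.9]
tcp_rot: [-3.14, -0.0, 1.571]
contact_force: [-0.1, 0.6, -1.5]
grip_width: 30.9
finger_force: 30.0
```

Emit:
servo_tool(
  deltas=[
    [[0, 0, 0.02], [0, 0, 0]],
    [[0, 0, 0.03], [0, 0, 0]],
    [[0, 0, 0.02], [0, 0, 0]],
    [[0, 0, 0.012], [0, 0, 0]],
    [[0, 0, 0.005], [0, 0, 0]],
    [[0, 0, 0.002], [0, 0, 0]],
    [[0, 0, 0.001], [0, 0, 0]],
    [[0, 0, 0], [0, 0, 0]],
  ],
)

```text
time: 45.72
tool_pos: [626.4, -118.2, 12.2]
tcp_rot: [3.141, 0.0, 1.571]
contact_force: [-1.3, -0.1, -0.3]
grip_width: 30.9
finger_force: 30.0
```

Emit:
servo_tool(
  deltas=[
    [[0, 0, 0.0005], [0, 0, 0]],
    [[0, 0, 0.0005], [0, 0, 0]],
    [[0, 0, 0], [0, 0, 0]],
  ],
)

```text
time: 46.1
tool_pos: [626.4, -118.2, 11.6]
tcp_rot: [3.141, 0.0, 1.571]
contact_force: [-2.3, 0.3, 5.5]
grip_width: 30.7
finger_force: 30.0
```

Emit:
servo_tool(
  deltas=[
    [[0, 0, 0], [0, 0, 0]],
    [[0, 0, 0], [0, 0, 0]],
    [[0, 0, 0], [0, 0, 0]],
    [[0, 0, -0.02], [0, 0, 0]],
    [[0, 0, -0.03], [0, 0, 0]],
    [[0, 0, -0.03], [0, 0, 0]],
    [[0, 0, -0.03], [0, 0, 0]],
    [[0, 0, -0.03], [0, 0, 0]],
    [[0, 0, -0.03], [0, 0, 0]],
    [[0, 0, -0.03], [0, 0, 0]],
    [[0, 0, -0.016], [0, 0, 0]],
  ],
  fingers=0.55,
)

```text
time: 47.48
tool_pos: [626.5, -118.2, 228.3]
tcp_rot: [3.139, 0.001, 1.571]
contact_force: [-0.1, -0.3, 0.0]
grip_width: 50.5
finger_force: 0.0
```

Emit:
servo_tool(
  deltas=[
    [[0.033, -0.0144, 0], [0, 0, 0]],
    [[0.033, -0.0144, 0], [0, 0, 0]],
    [[0.033, -0.0144, 0], [0, 0, 0]],
    [[0.033, -0.0144, 0], [0, 0, 0]],
    [[0.033, -0.0144, 0], [0, 0, 0]],
    [[0.033, -0.0144, 0], [0, 0, 0]],
    [[0.033, -0.0144, 0], [0, 0, 0]],
    [[0.033, -0.0144, 0], [0, 0, 0]],
    [[0.033, -0.0144, 0], [0, 0, 0]],
    [[0.033, -0.0144, 0], [0, 0, 0]],
    [[0.0311, -0.014, 0], [0, 0, 0]],
    [[0, 0, 0], [0, 0, 0]],
    [[0, 0, 0], [0, 0, 0]],
    [[0, 0, 0], [0, 0, 0]],
  ],
)

```text
time: 49.22
tool_pos: [468.5, 242.2, 226.4]
tcp_rot: [-3.141, 0.0, 1.569]
contact_force: [-0.4, 0.1, 0.1]
grip_width: 50.3
finger_force: 0.0
```

```bash
python3 - <<'E'
from h import *
c,im=look('wrist','w10');print(bot.get_obs()['tool_pos'],c[1])
for col in HUE:
    for a,e,ax in ring(c,im,col): print(col,a,e,ax,onz(c,e,37))
t,imt=look('top','t10')
for col in HUE:
    for a,e,ax in ring(t,imt,col): print('top',col,a,e,ax,onz(t,e,37))
E
```

```text
[468.55 242.17 226.52] [467.55 326.88 384.49]
blue 340 [577.27  17.51] [21.08 39.25] [746.25 469.05  37.  ]
blue 195 [538.71 367.32] [10.37 31.92] [758.4   33.93  37.  ]
green 527 [321.53 121.9 ] [33.18 33.45] [467.13 328.29  37.  ]
top red 167 [441.73 301.07] [16.15 16.65] [ 474.   -266.49   37.  ]
top yellow 103 [353.55 231.24] [13.7  14.44] [625.15 -75.75  37.  ]
top blue 366 [297.31 171.75] [19.75 22.98] [755.09  46.88  37.  ]
top blue 223 [ 86.34 181.43] [15.99 58.9 ] [733.14 506.64  37.  ]
top blue 87 [372.8  231.16] [13.38 14.02] [ 625.38 -117.63   37.  ]
top blue 221 [ 60.16 282.84] [15.43 60.56] [512.47 559.37  37.  ]
```

View pics/w10.png

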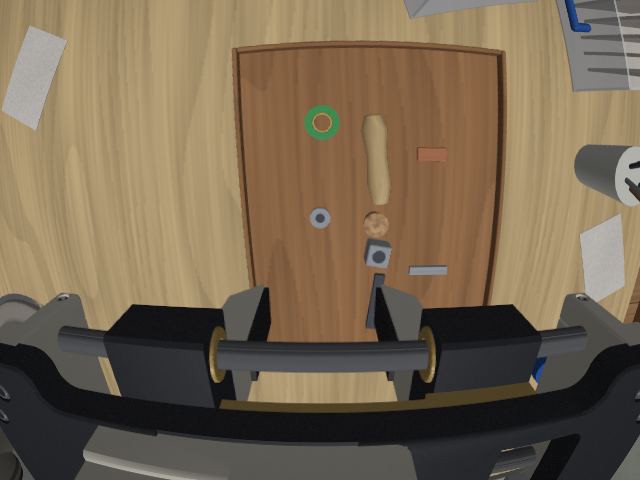

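Yellow and blue stand side by side in the white tray (42 mm apart), and red is in the black tray. Green is at (322,122) with its inner ledge visible. The handle's edge is at about column 363, so I'll turn the gripper 40° the other way.

Emit:
servo_tool(
  deltas=[
    [[0.0215, -0.0012, 0.0275], [0, 0, 0]],
    [[0.0213, 0, 0.0275], [0, 0, 0]],
    [[0.0213, 0, 0.0275], [0, 0, 0]],
    [[0.0213, 0, 0.0275], [0, 0, 0]],
    [[0, 0, 0], [0, 0, -10]],
    [[0, 0, 0], [0, 0, -10]],
    [[0, 0, 0], [0, 0, -10]],
    [[0, 0, 0], [0, 0, -10]],
    [[0, 0, 0], [0, 0, 0]],
    [[0, 0, 0], [0, 0, 0]],
  ],
  fingers=0.5,
)

```text
time: 50.58
tool_pos: [467.2, 328.1, 116.6]
tcp_rot: [-3.142, 0.0, 2.265]
contact_force: [-0.3, -0.9, 0.1]
grip_width: 45.9
finger_force: 0.0
```

Emit:
servo_tool(
  deltas=[
    [[0, 0, 0.03], [0, 0, 0]],
    [[0, 0, 0.03], [0, 0, 0]],
    [[0, 0, 0.025], [0, 0, 0]],
    [[0, 0, 0.012], [0, 0, 0]],
    [[0, 0, 0.008], [0, 0, 0]],
    [[0, 0, 0], [0, 0, 0]],
  ],
)

```text
time: 51.32
tool_pos: [467.1, 328.4, 11.8]
tcp_rot: [3.142, 0.0, 2.268]
contact_force: [0.2, -0.0, -0.4]
grip_width: 45.6
finger_force: 0.0
```

Emit:
servo_tool(
  deltas=[
    [[0, 0, 0], [0, 0, 0]],
    [[0, 0, 0], [0, 0, 0]],
    [[0, 0, 0], [0, 0, 0]],
    [[0, 0, 0], [0, 0, 0]],
    [[0, 0, 0], [0, 0, 0]],
    [[0, 0, 0], [0, 0, 0]],
  ],
  fingers=0.2,
)

```text
time: 52.08
tool_pos: [467.4, 328.6, 12.4]
tcp_rot: [3.14, 0.0, 2.269]
contact_force: [-0.6, 0.7, 5.1]
grip_width: 30.7
finger_force: 30.0
```

Emit:
servo_tool(
  deltas=[
    [[0, 0, -0.01], [0, 0, 0]],
    [[0, 0, -0.03], [0, 0, 0]],
    [[0, 0, -0.03], [0, 0, 10]],
    [[0, 0, -0.02], [0, 0, 10]],
    [[0, 0, 0], [0, 0, 10]],
    [[0, 0, 0], [0, 0, 10]],
    [[0, 0, 0], [0, 0, 0]],
    [[0, 0, 0], [0, 0, 0]],
  ],
)

```text
time: 53.08
tool_pos: [466.8, 328.3, 101.7]
tcp_rot: [-3.141, 0.0, 1.574]
contact_force: [-0.0, -0.3, -0.7]
grip_width: 30.4
finger_force: 30.0
```

```bash
python3 - <<'E'
from h import *
c,im=look('wrist','w11');o=bot.get_obs();print(o['tool_pos'],o['tcp_rot'],o['grip_width'])
for a,e,ax in ring(c,im,'green'): print(a,e,ax)
E
```

```text
[466.83 328.34 101.62] [-3.14  0.    1.57] 30.471958153156276
2244 [322.02 327.56] [74.93 77.59]
```

Emit:
servo_tool(
  deltas=[
    [[-0.0306, -0.0022, 0], [0, 0, 0]],
    [[-0.0306, -0.0022, 0], [0, 0, 0]],
    [[-0.0306, -0.0022, 0], [0, 0, 0]],
    [[-0.0306, -0.0022, 0], [0, 0, 0]],
    [[-0.0306, -0.0022, 0], [0, 0, 0]],
    [[-0.0306, -0.0022, 0], [0, 0, 0]],
    [[-0.0306, -0.0022, 0], [0, 0, 0]],
    [[-0.0306, -0.0022, 0], [0, 0, 0]],
    [[-0.0306, -0.0022, 0], [0, 0, 0]],
    [[-0.0306, -0.0022, 0], [0, 0, 0]],
    [[-0.0306, -0.0021, 0], [0, 0, 0]],
    [[-0.0306, -0.0021, 0], [0, 0, 0]],
    [[-0.0306, -0.0021, 0], [0, 0, 0]],
    [[-0.0302, -0.0021, 0], [0, 0, 0]],
    [[0, 0, 0], [0, 0, 0]],
    [[0, 0, 0], [0, 0, 0]],
    [[0, 0, 0], [0, 0, 0]],
  ],
)

```text
time: 55.25
tool_pos: [436.5, -98.7, 101.7]
tcp_rot: [-3.141, -0.0, 1.572]
contact_force: [-0.1, -0.1, -1.7]
grip_width: 30.4
finger_force: 30.0
```

Emit:
servo_tool(
  deltas=[
    [[0, 0, 0.015], [0, 0, 0]],
    [[0, 0, 0.012], [0, 0, 0]],
    [[0, 0, 0.005], [0, 0, 0]],
    [[0, 0, 0.005], [0, 0, 0]],
    [[0, 0, 0.005], [0, 0, 0]],
    [[0, 0, 0.004], [0, 0, 0]],
    [[0, 0, 0], [0, 0, 0]],
  ],
)

```text
time: 56.12
tool_pos: [436.4, -99.6, 55.5]
tcp_rot: [-3.141, -0.0, 1.571]
contact_force: [-0.4, 0.4, -1.3]
grip_width: 30.8
finger_force: 30.0
```

Emit:
servo_tool(
  deltas=[
    [[0, 0, 0.002], [0, 0, 0]],
    [[0, 0, 0.002], [0, 0, 0]],
    [[0, 0, 0.002], [0, 0, 0]],
    [[0, 0, 0], [0, 0, 0]],
  ],
)

```text
time: 56.62
tool_pos: [436.4, -99.6, 49.6]
tcp_rot: [-3.141, -0.0, 1.571]
contact_force: [0.8, -0.3, -1.0]
grip_width: 30.6
finger_force: 30.0
```

Emit:
servo_tool(
  deltas=[
    [[0, 0, 0.002], [0, 0, 0]],
    [[0, 0, 0.002], [0, 0, 0]],
    [[0, 0, 0], [0, 0, 0]],
  ],
)

```text
time: 57.0
tool_pos: [436.4, -99.5, 45.5]
tcp_rot: [-3.141, -0.0, 1.571]
contact_force: [-0.7, -0.4, -1.8]
grip_width: 30.9
finger_force: 30.0
```

Emit:
servo_tool(
  deltas=[
    [[0, 0, 0.002], [0, 0, 0]],
    [[0, 0, 0.002], [0, 0, 0]],
    [[0, 0, 0.001], [0, 0, 0]],
    [[0, 0, 0], [0, 0, 0]],
  ],
)

```text
time: 57.5
tool_pos: [436.5, -99.6, 40.7]
tcp_rot: [-3.142, 0.0, 1.571]
contact_force: [1.0, -0.2, -1.1]
grip_width: 30.5
finger_force: 30.0
```

Emit:
servo_tool(
  deltas=[
    [[0, 0, 0.001], [0, 0, 0]],
    [[0, 0, 0.001], [0, 0, 0]],
    [[0, 0, 0.001], [0, 0, 0]],
    [[0, 0, 0], [0, 0, 0]],
  ],
)

```text
time: 58.0
tool_pos: [437.2, -99.5, 38.9]
tcp_rot: [3.14, 0.0, 1.571]
contact_force: [-1.5, 3.0, 12.3]
grip_width: 30.3
finger_force: 30.0
```

Green stopped at h≈17 to 18 mm, just as red did, so it has solder and goes to the black tray beside red.

Emit:
servo_tool(
  deltas=[
    [[0, 0, -0.01], [0, 0, 0]],
    [[0, 0, -0.02], [0, 0, 0]],
    [[0, 0, -0.02], [0, 0, 0]],
    [[0, 0, -0.02], [0, 0, 0]],
    [[0, 0, 0], [0, 0, 0]],
    [[-0.0265, 0.004, 0], [0, 0, 0]],
    [[-0.0265, 0.004, 0], [0, 0, 0]],
    [[-0.0265, 0.004, 0], [0, 0, 0]],
    [[-0.0265, 0.004, 0], [0, 0, 0]],
    [[-0.0265, 0.004, 0], [0, 0, 0]],
    [[-0.0265, 0.004, 0], [0, 0, 0]],
    [[-0.0265, 0.004, 0], [0, 0, 0]],
    [[-0.027, 0.0044, 0], [0, 0, 0]],
    [[0, 0, 0], [0, 0, 0]],
    [[0, 0, 0], [0, 0, 0]],
  ],
)

```text
time: 59.88
tool_pos: [468.2, -311.2, 106.7]
tcp_rot: [-3.14, -0.002, 1.57]
contact_force: [-0.2, -0.0, -0.9]
grip_width: 30.6
finger_force: 30.0
```

Emit:
servo_tool(
  deltas=[
    [[0, 0, 0.02], [0, 0, 0]],
    [[0, 0, 0.03], [0, 0, 0]],
    [[0, 0, 0.026], [0, 0, 0]],
    [[0, 0, 0.012], [0, 0, 0]],
    [[0, 0, 0.005], [0, 0, 0]],
    [[0, 0, 0.002], [0, 0, 0]],
    [[0, 0, 0.001], [0, 0, 0]],
    [[0, 0, 0], [0, 0, 0]],
  ],
)

```text
time: 60.88
tool_pos: [469.1, -312.3, 12.2]
tcp_rot: [3.141, 0.001, 1.571]
contact_force: [0.0, 0.3, -2.3]
grip_width: 30.4
finger_force: 30.0
```

Emit:
servo_tool(
  deltas=[
    [[0, 0, 0.0005], [0, 0, 0]],
    [[0, 0, 0.0005], [0, 0, 0]],
    [[0, 0, 0], [0, 0, 0]],
  ],
)

```text
time: 61.25
tool_pos: [469.0, -312.3, 11.4]
tcp_rot: [3.141, 0.001, 1.571]
contact_force: [-1.7, 0.5, 5.4]
grip_width: 30.4
finger_force: 30.0
```

Emit:
servo_tool(
  deltas=[
    [[0, 0, 0], [0, 0, 0]],
    [[0, 0, 0], [0, 0, 0]],
    [[0, 0, 0], [0, 0, 0]],
    [[0, 0, -0.02], [0, 0, 0]],
    [[0, 0, -0.03], [0, 0, 0]],
    [[0, 0, -0.03], [0, 0, 0]],
    [[0, 0, -0.03], [0, 0, 0]],
    [[0, 0, -0.03], [0, 0, 0]],
    [[0, 0, -0.03], [0, 0, 0]],
    [[0, 0, -0.03], [0, 0, 0]],
    [[0, 0, -0.016], [0, 0, 0]],
    [[0.04, -0.005, 0], [0, 0, 0]],
    [[0.04, -0.005, 0], [0, 0, 0]],
    [[0.04, -0.005, 0], [0, 0, 0]],
    [[0.04, -0.005, 0], [0, 0, 0]],
    [[0.04, -0.005, 0], [0, 0, 0]],
    [[0.04, -0.005, 0], [0, 0, 0]],
    [[0, 0, 0], [0, 0, 0]],
    [[0, 0, 0], [0, 0, 0]],
  ],
  fingers=0.55,
)

```text
time: 63.62
tool_pos: [439.2, -72.5, 226.8]
tcp_rot: [3.141, 0.001, 1.571]
contact_force: [-0.2, 0.5, -0.8]
grip_width: 50.4
finger_force: 0.0
```

```bash
python3 - <<'E'
from h import *
t,im=look('top','t12')
for col in HUE:
    for a,e,ax in ring(t,im,col): print('top',col,a,e,ax,onz(t,e,37))
o=bot.get_obs();print(o['time'],o['tool_pos'],o['dq'])
E
```

```text
top red 166 [441.71 301.17] [15.99 16.61] [ 473.77 -266.43   37.  ]
top yellow 103 [353.66 231.18] [13.65 14.41] [625.28 -75.99  37.  ]
top blue 366 [297.31 171.75] [19.75 22.98] [755.09  46.88  37.  ]
top blue 221 [ 86.06 181.39] [16.08 58.24] [733.23 507.24  37.  ]
top blue 87 [372.8  231.16] [13.38 14.02] [ 625.38 -117.63   37.  ]
top blue 219 [ 60.21 282.79] [20.3  54.48] [512.59 559.27  37.  ]
top green 164 [462.91 303.62] [15.85 16.4 ] [ 468.53 -312.32   37.  ]
63.675 [439.2  -72.85 226.73] [-0.01  0.   -0.    0.    0.    0.  ]
```

View pics/t12.png

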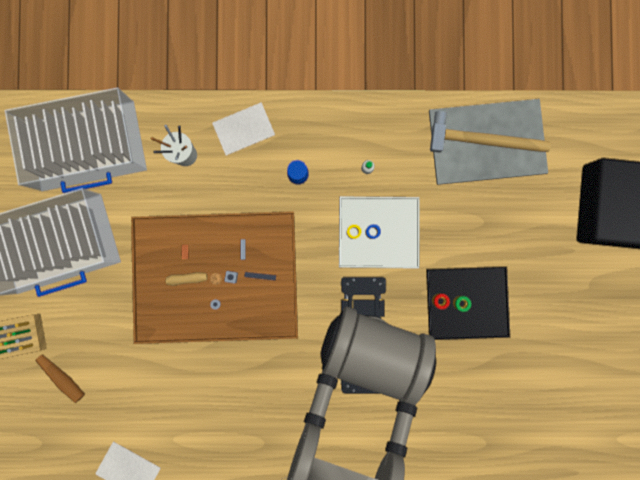

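The final top view shows yellow (354,231) and blue (373,231) in the white tray, and red (442,301) and green (463,304) side by side in the black tray. The clutter, jar and glue are in place, and the robot is clear of everything.

```bash
python3 -c "
from plant import bot
print(bot.close_job())"
```

```text
the job is handed in; nothing more can be done
None
```

Job handed in: all four ferrules were tried on the gauge in order; yellow and blue slid fully home and are in the white tray, while red and green stopped about 18 mm short and are in the black tray.

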